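# Show which vial in the bench cooler is the reference

### The job

A colleague asks which vial in the bench cooler is the reference: it is the one with the red cap. With the fingertips, push the cooler's half-open lid back past upright, then point straight down at the red-capped vial, and at no other, with the fingertips two to three centimetres above the middle of its cap for about two seconds, without touching any vial. Then gently push the lid fully shut so that the samples stay cold, and leave the things around the cooler where they are.

Things in the scene. Friction and masses are not known exactly. Their poses are not given: they have to be found in the camera images.
- cooler: benchtop tube cooler, fixed to the worktop: white open tub 125 mm deep (its x), 160 mm wide (its y), rim 82 mm above the worktop, walls 10 mm thick, with a hinged blue lid. Origin: centre of its underside; its +x points from its front (robot's side) to the hinge at its back
- block_top (a point): centre of the top of the aluminium block inside the tub, 58 mm above the worktop, axes as the cooler's. It has 12 wells: rows at x = -34, -4, +26 mm, columns at y = -45, -15, 15, 45 mm. Six vials stand in the two front rows (any order); the other wells are empty. The half-open lid hides them from above
- cooler_lid (a joint): hinge of the lid, rad: 0 shut, 1.57 upright, 1.75 rear stop; starts at 0.55 to 0.85. Stiff: the lid stays where it is left, and 1 to 4 N at its front edge moves it; both stops are rigid. The lid is a slab 160 mm wide that reaches 130 mm from the hinge line, underside 1 mm and top 15 to 16 mm above that line when shut; mid-front it has a finger lip 60 mm wide, 7 mm thick, 12 mm long
- lid_hinge (a point): middle of the lid's hinge line (66.5 mm behind the cooler's centre, 82 mm above the worktop); the line runs along the cooler's y
- lid_lip (a point): middle of the front end of the lid's finger lip, at its underside, 142 mm from the hinge line; it moves with the lid, and the lid's underside runs straight from here to the hinge line (1 mm above it when shut)
- red_cap (a point): centre of the top of the red cap of the vial to point at, 71 mm above the worktop (11 mm below the cooler's rim); the cap is 14 mm across
- vial_red: the reference vial: upright clear screw-cap cryovial 49 mm tall, 12 mm across, red cap 12 mm tall and 14 mm across; loose in its well; origin at the centre of its foot
- vial_white_1: bystander: a vial of the same size with a white cap, in another well; origin at the centre of its foot
- vial_white_2: bystander: a vial of the same size with a white cap, in another well; origin at the centre of its foot
- vial_green_1: bystander: a vial of the same size with a green cap, in another well; origin at the centre of its foot
- vial_green_2: bystander: a vial of the same size with a green cap, in another well; origin at the centre of its foot
- vial_yellow: bystander: a vial of the same size with a yellow cap, in another well; origin at the centre of its foot
- flask: bystander: clear glass Erlenmeyer flask, 64 mm across, 98 mm tall, standing left of the cooler; origin at the centre of its foot
- yellow_tape: bystander: roll of yellow tape, 62 mm across, 19 mm tall, right of the cooler; origin at the centre of its underside
- bent_forceps: bystander: bent steel forceps lying behind the tape, 119 mm long (its y), 18 mm wide, 10 mm tall; origin at the middle of its underside

How it is judged:
By the outcome, as a careful person would: the job done as asked, in the order asked, and still so for the second after the job is handed in, with the robot touching nothing.
It also fails if it takes over 59 s, if anything falls off the work surface, if the arm or the gripper's body presses on something with over 40 N, if the wrist force passes 120 N, or if a joint passes its speed limit or range.

### The arm

A 6-joint arm with a two-finger parallel gripper is mounted at the origin on a cart in front of the work surface, level with it; the furniture and walls round the work are solid. World frame = base frame: x ahead of the robot, y to its left, z up, the work surface at z = 0. Lengths are in m, angles in rad, forces in N, time in s.
With the tool pointing down it reaches from about 0.425 to 0.925 m from the base axis. Payload 12.5 kg.
Tool frame: the origin (TCP) lies between the finger pads, 19 mm behind the fingertips; this is the grasp point; z points along the fingers, y is the line along which they close (so a half turn about z gives the same grasp; the last joint's range is limited). The gripper opens to 85 mm and grips with 20 to 120 N. Pads are 22 mm wide; open, the fingers measure 114 mm over their backs; the gripper's body (76 mm by 85 mm) begins 54 mm behind the grasp point. The pads swing forward as they close: fully open they stand 13 mm farther back than shut.
Start: joints at [1.083, 0.491, 1.559, -0, 1.092, -0.106], TCP at [0.233, 0.58, 0.25] pointing down, gripper open.
Joint ranges: [-3.1, 3.1], [-0.84, 2.19], [0.05, 2.79], [-1.13, 4.28], [0.06, 2.93], [-2.69, 2.69]. Speed limits (rad/s): [2.22, 2.22, 2.79, 3.14, 3.14, 3.14].

### API

Orientations are given as a unit quaternion [w, x, y, z].
In Python, from rig import env, eyes, status gives the robot as it stands. Calls block until the motion is done:
- env.move_pose(position, orientation): joint-space move of the TCP to a pose.
- env.move_linear(position, rot=None, feed=0.15): straight line of the TCP; rot=None keeps the orientation; feed is the mean speed in m/s.
- env.move_j(angles): joint-space move.
- env.move_gripper(opening): finger opening in m; the grip force is fixed at half the most; returns when the fingers have stopped.
- env.hold(seconds).
- env.ik(position, orientation): joint angles nearest the present ones, or None.
- eyes.snapshot(name): name is "side" or "top"; returns a dict with "img" (384x512x3 uint8, red, green, blue), "vertical_fov" (degrees; the focal length in pixels is half the picture's height over the tangent of half this angle, whatever the lens; pixels are square), "cx", "cy" (the principal point, pixels), "R" (3x3) and "t" (3): a world point X has camera coordinates R X + t. Camera axes: x right, y down, z forward; pixel columns grow to the right and rows downward; lengths in m; the calibration is good to about 2 mm. A picture is of the moment at which its call begins. There is no depth.
A pose or a line that the arm cannot do raises env.Unreachable and nothing moves.
- env.sign_off(): hands the job in; it is judged then, once.
Readings, each from a call of its own:
- status.current_t(): time.
- status.current_joint_pos(): joint angles.
- status.current_joint_vel(): joint speeds.
- status.current_tau(): joint torques, N m.
- status.current_tool_pos(): TCP position.
- status.current_orientation(): TCP orientation.
- status.current_ft_force(): force on the tool from outside, world axes, zero at the start.
- status.current_moment(): the same for the moment, N m.
- status.current_grip_width(): finger opening in m.
- status.current_finger_force(): force on a finger pad.
Only numpy, scipy, OpenCV 4.12 (cv2) and the standard library are available. Lean on these libraries where they do the work, as an engineer would, in place of code of your own. Each camera call takes 0.05 s, during which the arm holds its last target. There are 200 camera calls.

## Working session

There is one attempt and no reset: what is moved stays moved. The work goes in short steps, each a Python script; the robot and the scene stay as the last script left them, time stands still between calls to the robot, and variables do not carry over. Pictures are saved under pics/ and viewed, at most 10 in all, crops included, and the job is handed in when it is done.

```bash
mkdir -p pics; ls; python3 - <<'E'
from rig import env,eyes,status
import cv2,numpy as np
for n in("side","top"):
    s=eyes.snapshot(n); cv2.imwrite(f"pics/{n}0.png",s["img"][:,:,::-1])
    print(n,s["vertical_fov"],s["cx"],s["cy"],np.round(s["R"],3).tolist(),np.round(s["t"],3), (-s["R"].T@s["t"]).round(3))
print(status.current_t(),status.current_orientation(),status.current_grip_width())
E
```

```text
pics
side 46.21173638789851 258.1383106850954 188.0640853902747 [[-0.078, -0.997, 0.01], [-0.882, 0.065, -0.467], [0.465, -0.045, -0.884]] [0.064 0.57  0.882] [0.097 0.067 1.045]
top 45.944999062627545 255.89487791921536 191.62088200596722 [[0.226, -0.974, 0.005], [-0.904, -0.212, -0.37], [0.362, 0.079, -0.929]] [-0.108  0.569  0.782] [ 0.256 -0.046  0.938]
0.1 [-1.37976836e-04  1.89733220e-01  9.81835565e-01 -4.56692798e-04] 0.08506056461580663
```

View pics/side0.png

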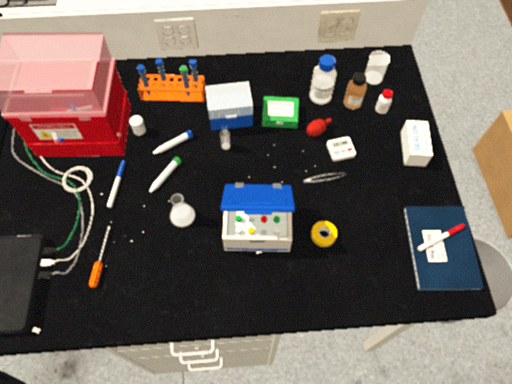

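View pics/top0.png

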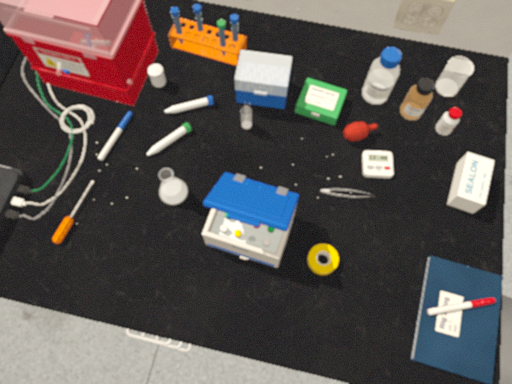

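The side view shows the tub at about (257,230) with the lid behind it, caps visible and red near (264,219). The flask is at (181,213), the tape at (323,234) and the forceps at (325,177). I'll enlarge both views.

```bash
python3 - <<'E'
import cv2,numpy as np
a=cv2.imread("pics/side0.png")[175:265,205:305]; b=cv2.imread("pics/top0.png")[165:275,190:310]
f=lambda i,s:cv2.resize(i,None,fx=s,fy=s,interpolation=cv2.INTER_CUBIC)
a=f(a,4);b=f(b,3.3333); h=max(a.shape[0],b.shape[0])
p=lambda i:cv2.copyMakeBorder(i,0,h-i.shape[0],0,0,cv2.BORDER_CONSTANT)
cv2.imwrite("pics/crop0.png",np.hstack([p(a),p(b)]))
E
```

```text
(no output)
```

View pics/crop0.png

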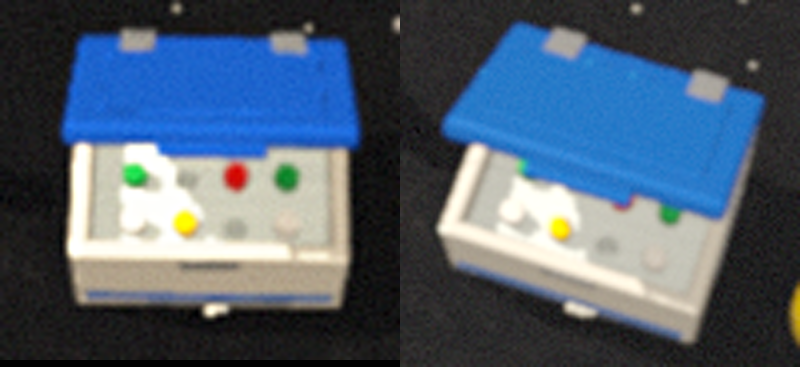

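The left crop (side view) shows red at side pixel (264,219), in the second row at column y=-15. The other caps are green at ±45 in the same row, and white, yellow and white in front. The lip's lower edge is at (258,214).

```bash
cat > h.py <<'E'
from rig import env,eyes,status
import cv2,numpy as np
def ray(s,p):
    f=s["img"].shape[0]/2/np.tan(np.radians(s["vertical_fov"])/2)
    R=np.array(s["R"]);d=R.T@np.array([(p[0]-s["cx"])/f,(p[1]-s["cy"])/f,1]);return -R.T@np.array(s["t"]),d
def onz(s,p,z):
    c,d=ray(s,p);return c+d*(z-c[2])/d[2]
def proj(s,X):
    f=s["img"].shape[0]/2/np.tan(np.radians(s["vertical_fov"])/2)
    q=np.array(s["R"])@X+s["t"];return f*q[:2]/q[2]+[s["cx"],s["cy"]]
def blobs(s,lo,hi,box):
    x0,y0,x1,y1=box;h=cv2.cvtColor(s["img"][y0:y1,x0:x1],cv2.COLOR_RGB2HSV)
    m=cv2.inRange(h,np.array(lo),np.array(hi));n,_,st,c=cv2.connectedComponentsWithStats(m)
    return [(c[i]+[x0,y0],int(st[i,4]),st[i,:4]+[x0,y0,0,0]) for i in range(1,n) if st[i,4]>8]
E
python3 - <<'E'
from h import *
from scipy.optimize import least_squares
S=eyes.snapshot("side");T=eyes.snapshot("top")
box=(222,212,292,240)
for n,lo,hi in(("red",(0,120,60),(8,255,255)),("green",(45,90,40),(80,255,255)),("yel",(20,120,90),(35,255,255))):
    for c,a,st in blobs(S,lo,hi,box): print(n,c.round(1),a,st,onz(S,c,.068).round(4))
obs=[]
u=lambda a,b:(205+a/4,175+b/4); v=lambda a,b:(190+(a-400)/3.3333,165+b/3.3333)
A=[(S,u(68,257),(-.0625,.08,.082)),(S,u(350,262),(-.0625,-.08,.082)),(S,u(76,303),(-.0625,.08,0)),(S,u(341,306),(-.0625,-.08,0)),
(T,v(440,229),(-.0625,.08,.082)),(T,v(694,305),(-.0625,-.08,.082)),(T,v(454,262),(-.0625,.08,0)),(T,v(690,340),(-.0625,-.08,0)),
(S,u(135,175),(-.004,.045,.068)),(S,u(236,176),(-.004,-.015,.068)),(S,u(287,177),(-.004,-.045,.068)),(S,u(185,222),(-.034,.015,.068)),(T,v(560,229),(-.034,.015,.068)),(T,v(670,212),(-.004,-.045,.068))]
def W(p,X):
    c,s=np.cos(p[2]),np.sin(p[2]);return np.array([p[0]+c*X[0]-s*X[1],p[1]+s*X[0]+c*X[1],X[2]])
r=least_squares(lambda p:np.concatenate([proj(s,W(p,X))-q for s,q,X in A]),[.55,0,0],loss="soft_l1")
p=r.x;print("pose",p.round(4));print(r.fun.reshape(-1,2).round(1).tolist())
print("red",W(p,(-.004,-.015,.071)))
for th in np.arange(.5,.95,.05):
    print(th,[proj(s,W(p,(.0665-.142*np.cos(th)-.001*np.sin(th),0,.082+.142*np.sin(th)+.001*np.cos(th)))).round(1).tolist() for s in(S,T)])
for nm,q,z in(("flask",(181,218),0.02),("tape",(323,234),.019),("forc",(325,177),.005)):print(nm,onz(S,q,z).round(3))
np.save("pose.npy",p)
E
```

```text
red [263.5 218.7] 34 [261 216   6   7] [0.5283 0.0108 0.068 ]
green [238.3 218.1] 24 [236 216   6   5] [0.5342 0.0702 0.068 ]
green [276.2 218.9] 24 [274 216   5   6] [ 0.5257 -0.0191  0.068 ]
yel [251.  230.5] 26 [249 228   5   6] [0.5004 0.0425 0.068 ]
pose [ 0.5337  0.0247 -0.0936]
[[0.1, -0.4], [-0.4, -0.4], [0.1, 0.5], [-0.7, 0.9], [-0.2, -0.0], [1.5, 2.7], [-0.3, 1.0], [0.6, 1.3], [-0.3, -0.5], [-0.2, -0.3], [-0.3, -0.3], [-0.4, -0.3], [0.1, -1.1], [0.4, -0.5]]
red [0.52832898 0.01016145 0.071     ]
0.5 [[257.4, 226.1], [240.1, 234.4]]
0.55 [[257.4, 223.5], [240.6, 231.7]]
0.6000000000000001 [[257.5, 220.7], [241.2, 228.8]]
0.6500000000000001 [[257.5, 217.8], [241.9, 225.7]]
0.7000000000000002 [[257.6, 214.9], [242.7, 222.5]]
0.7500000000000002 [[257.6, 211.8], [243.5, 219.2]]
0.8000000000000003 [[257.7, 208.7], [244.3, 215.8]]
0.8500000000000003 [[257.7, 205.5], [245.2, 212.2]]
0.9000000000000004 [[257.8, 202.3], [246.2, 208.6]]
flask [0.567 0.212 0.02 ]
tape [ 0.498 -0.134  0.019]
forc [ 0.665 -0.166  0.005]
```

```bash
cat >> h.py <<'E'
P=np.load("pose.npy") ; cy,sy=np.cos(P[2]),np.sin(P[2])
Q=np.array([0,np.sin(-P[2]/2),np.cos(-P[2]/2),0])
def W(x,y,z): return np.array([P[0]+cy*x-sy*y,P[1]+sy*x+cy*y,z])
E
python3 - <<'E'
from h import *
S=eyes.snapshot("side");print([onz(S,q,0).round(3) for q in((150,265),(105,255),(181,228))])
env.move_gripper(0.0)
env.move_pose([.45,.29,.10],Q);env.move_linear([.45,.29,.040],feed=.1)
env.hold(.2);f0=np.array(status.current_ft_force());z=.040
while z>.012:
    z-=.001;env.move_linear([.45,.29,z],feed=.03);f=np.array(status.current_ft_force())-f0
    if abs(f[2])>3:break
print("contact",z,f,status.current_tool_pos(),status.current_grip_width())
env.move_linear([.45,.29,.22],feed=.2);print(status.current_t(),f0,status.current_joint_pos())
E
```

```text
[array([0.457, 0.289, 0.   ]), array([0.491, 0.399, 0.   ]), array([0.548, 0.215, 0.   ])]
contact 0.01799999999999998 [-2.00109831 -3.5064313  12.1325635 ] [0.45003107 0.29002133 0.01875506] 5.039705324806628e-05
10.0833 [-0.08183559  0.99295375 -0.63169066] [ 4.49031022e-01  4.00385699e-01  1.81539047e+00  2.76956314e-05
  9.27380850e-01 -1.02818573e+00]
```

```bash
python3 - <<'E'
from h import *
lip=lambda th:(.0665-.142*np.cos(th),.082+.142*np.sin(th))
def tgt(th,dx=0):
    x,z=lip(th);return W(x-.011+dx,0,z-.018+.019)
env.move_pose(tgt(.70,-.025)+[0,0,.05],Q)
env.move_linear(tgt(.70,-.025),feed=.12)
f0=np.array(status.current_ft_force())
for th in np.arange(.72,1.60,.08):
    env.move_linear(tgt(th),feed=.07);f=np.array(status.current_ft_force())-f0;print(round(th,2),f.round(1))
    if np.linalg.norm(f)>25:break
else:
    z=tgt(1.57)[2]
    for th in (1.62,1.68):
        r=(z-.019-.082)/np.sin(th)
        g=W(.0665-r*np.cos(th)-.011,0,z);env.move_linear(g,feed=.05);print(th,(np.array(status.current_ft_force())-f0).round(1))
T=eyes.snapshot("side");cv2.imwrite("pics/s1.png",cv2.resize(T["img"][130:290,150:360,::-1],None,fx=3,fy=3))
print(status.current_t())
E
```

```text
0.72 [-3.8  1.2  3.3]
0.8 [-2.   0.7  1.3]
0.88 [ 1.  -0.8 -1.7]
0.96 [ 0.5  0.2 -1.5]
1.04 [ 0.2  0.1 -0.5]
1.12 [-0.4  0.5 -1.3]
1.2 [ 0.4  0.6 -0.8]
1.28 [ 0.3  0.5 -0.8]
1.36 [ 0.9  1.3 -0.8]
1.44 [ 0.5  1.  -0.2]
1.52 [ 1.  -0.6 -0.5]
1.6 [ 0.1 -0.4 -1. ]
1.62 [-0.3  0.6 -1.5]
1.68 [ 0.4 -0.2 -0.5]
16.1833
```

View pics/s1.png

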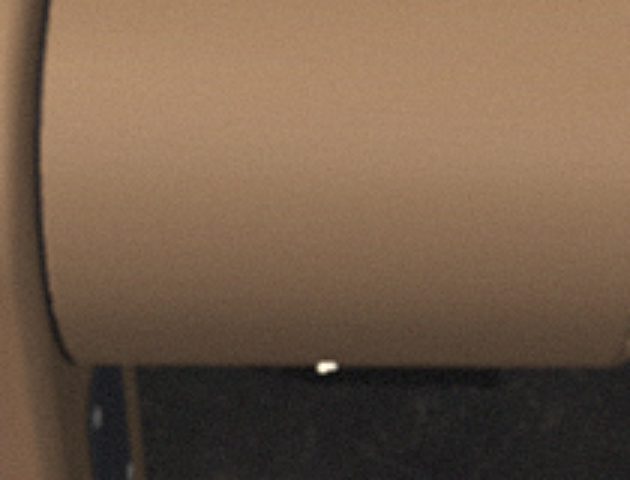

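The arm blocks the whole view, so I'll back off and look again.

```bash
python3 - <<'E'
from h import *
env.move_linear(W(-.01,0,.225),feed=.2)
env.move_pose([.35,.30,.28],Q)
S=eyes.snapshot("side");T=eyes.snapshot("top")
a=cv2.resize(S["img"][155:265,205:305],None,fx=4,fy=4)[:,:,::-1];b=cv2.resize(T["img"][165:275,200:300],None,fx=4,fy=4)[:,:,::-1]
cv2.imwrite("pics/s2.png",np.hstack([a,b]));print(status.current_t())
for th in(1.0,1.57,1.62,1.68,1.75):
    print(th,[[proj(s,W(.0665-.130*np.cos(th),y,.082+.130*np.sin(th))).round(1).tolist() for y in(.08,-.08)] for s in(S,T)])
E
```

```text
18.075
1.0 [[[220.4, 194.2], [295.5, 195.5]], [[207.2, 186.1], [293.2, 213.2]]]
1.57 [[[221.5, 161.0], [295.5, 162.3]], [[219.9, 147.5], [305.6, 173.5]]]
1.62 [[[221.7, 158.4], [295.4, 159.8]], [[221.2, 144.5], [306.6, 170.3]]]
1.68 [[[221.9, 155.5], [295.3, 156.9]], [[222.7, 141.0], [307.8, 166.7]]]
1.75 [[[222.1, 152.4], [295.2, 153.7]], [[224.4, 137.2], [309.1, 162.6]]]
```

View pics/s2.png

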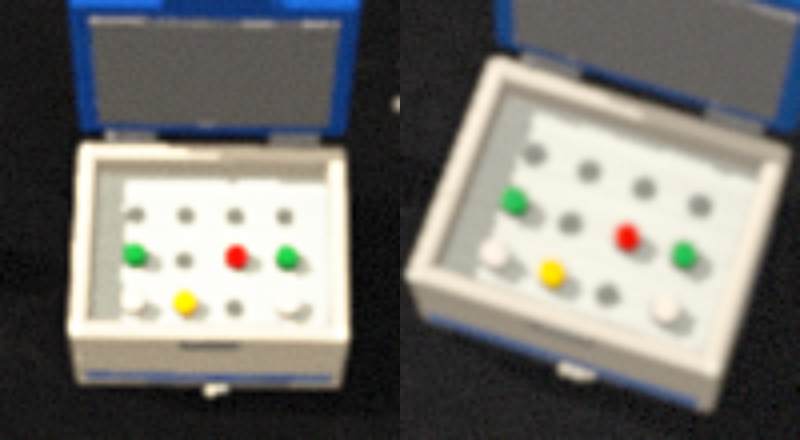

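The lid is open, with its edge near side row 155 (θ≈1.68). Red is clear at side (264,219) and top (257,224). I'll triangulate the red cap, then point.

```bash
python3 - <<'E'
from h import *
S=eyes.snapshot("side");T=eyes.snapshot("top")
for n,lo,hi in(("red",(0,120,60),(8,255,255)),("green",(45,90,40),(80,255,255)),("yel",(20,120,90),(35,255,255))):
    for s,b in((S,(222,190,292,240)),(T,(205,180,300,265))):
        for c,a,st in blobs(s,lo,hi,b): print(n,c.round(1),a,onz(s,c,.068).round(4))
cap=[]
for s,b in((S,(222,190,292,240)),(T,(205,180,300,265))):
    c=max(blobs(s,(0,120,60),(8,255,255),b),key=lambda k:k[1])[0];cap.append(ray(s,c))
(c1,d1),(c2,d2)=cap;k=np.linalg.lstsq(np.c_[d1,-d2],c2-c1,rcond=None)[0];print("tri",c1+k[0]*d1,c2+k[1]*d2)
# edge of lid: topmost blue row mid columns
for y0 in (W(-.004,-.015,.071),):print("model red",y0)
for s,b in((S,(225,130,292,190)),):
    h=cv2.cvtColor(s["img"],cv2.COLOR_RGB2HSV);m=cv2.inRange(h,np.array((100,120,60)),np.array((125,255,255)))
    print("blue top rows",[(c,int(np.where(m[130:190,c])[0].min()+130)) for c in(228,245,258,270,288)])
E
```

```text
red [263.6 218.7] 27 [0.5282 0.0106 0.068 ]
red [256.3 224. ] 30 [0.5271 0.0116 0.068 ]
green [238.1 218.2] 27 [0.534  0.0707 0.068 ]
green [276.3 219. ] 24 [ 0.5253 -0.0194  0.068 ]
green [228.3 215. ] 30 [0.5328 0.0712 0.068 ]
green [270.7 228.4] 27 [ 0.5246 -0.0187  0.068 ]
yel [250.9 230.5] 27 [0.5005 0.0427 0.068 ]
yel [237.5 233.1] 33 [0.5    0.0438 0.068 ]
tri [0.52462853 0.01104993 0.0761097 ] [0.52461164 0.01103209 0.07610326]
model red [0.52832898 0.01016145 0.071     ]
blue top rows [(228, 151), (245, 150), (258, 150), (270, 150), (288, 152)]
```

```bash
python3 - <<'E'
from h import *
r=np.array([.5278,.0108,0])
env.move_pose(r+[0,0,.22],Q);env.move_linear(r+[0,0,.115],feed=.12)
env.hold(2.4);p=np.array(status.current_tool_pos());print(p,status.current_orientation(),status.current_ft_force())
env.move_linear(r+[0,0,.30],feed=.2);print(status.current_t())
for x,z in((.13,.30),(.13,.215),(.085,.2)):print(env.ik(W(x,0,z),Q))
E
```

```text
[0.52780473 0.01080989 0.11499436] [3.86053118e-07 4.67659496e-02 9.98905874e-01 3.10162773e-06] [-0.33325772  0.0307907   1.05606489]
23.975
[-8.05586110e-02  5.06755110e-01  1.39216721e+00 -4.44089210e-16
  1.24267034e+00 -1.55779107e+00]
[-8.05586110e-02  5.78864254e-01  1.49644911e+00 -4.44089210e-16
  1.06627929e+00 -1.55779107e+00]
[-7.96070599e-02  5.33379702e-01  1.63060726e+00 -4.44089210e-16
  9.77605695e-01 -1.55683952e+00]
```

```bash
python3 - <<'E'
from h import *
def g(th,r=.112,t=.016): return W(.0665-r*np.cos(th)+t*np.sin(th)+.011,0,.082+r*np.sin(th)+t*np.cos(th)+.019)
env.move_linear(W(.135,0,.30),feed=.2);env.move_linear(W(.135,0,g(1.57)[2]),feed=.15)
env.hold(.2);f0=np.array(status.current_ft_force())
for th in np.r_[np.arange(1.70,.15,-.1),.1,.05,.02,0]:
    env.move_linear(g(th),feed=.06 if th>.15 else .025);f=np.array(status.current_ft_force())-f0;print(round(th,2),f.round(1))
    if np.linalg.norm(f)>25:break
else:
  z=g(0)
  for i in range(6):
    z=z-[0,0,.0005];env.move_linear(z,feed=.02);env.hold(.1);f=np.array(status.current_ft_force())-f0;print(z[2],f.round(1))
    if f[2]>6:break
  env.move_linear(z+[0,0,.12],feed=.15);env.move_pose([.35,.30,.28],Q)
  S=eyes.snapshot("side");T=eyes.snapshot("top")
  cv2.imwrite("pics/e.png",S["img"][:,:,::-1])
  a=cv2.resize(S["img"][165:275,170:350],None,fx=4,fy=4)[:,:,::-1];cv2.imwrite("pics/s3.png",a)
print(status.current_t())
E
```

```text
1.7 [-0.8 -0.2 -0.4]
1.6 [-0.8 -0.8  0.8]
1.5 [ 0.1 -0.8 -0. ]
1.4 [-0.2 -1.9 -0.7]
1.3 [ 0.4 -1.2 -0.6]
1.2 [ 0.3 -0.1 -0.8]
1.1 [-0.2 -1.1 -0.4]
1.0 [-0.4 -1.9 -0.8]
0.9 [-0.1 -1.1 -1. ]
0.8 [ 0.1 -1.  -0.4]
0.7 [-0.2 -1.   0.3]
0.6 [-0.2 -0.9 -0.1]
0.5 [ 0.5 -1.   0.4]
0.4 [-0.7 -1.2 -0.3]
0.3 [ 0.1 -1.2  0.5]
0.2 [ 0.4 -1.2 -0.1]
0.1 [ 0.2 -1.1  0.1]
0.05 [ 0.  -0.1 -0.2]
0.02 [ 0.2 -1.3 -0. ]
0.0 [ 0.  -0.2 -0.4]
0.1165 [ 0.1 -0.9  0.3]
0.116 [-0.7 -1.9 -1. ]
0.1155 [-0.9 -1.   5.6]
0.115 [-3.  -1.5 11.9]
36.6417
```

View pics/s3.png

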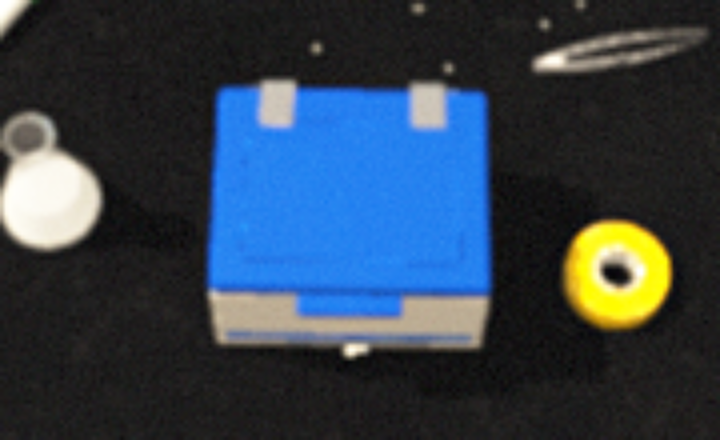

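The lid is flat on the rim. The push met the rigid stop with the fingertips at about 96 mm, against the lid's shut top of 97–98 mm. The flask, tape and forceps are where they were, and the arm is clear.

```bash
python3 -c "
from rig import env
print(env.sign_off())"
```

```text
the job is handed in; nothing more can be done
None
```

The job is done and handed in: I pushed the lid past upright, pointed 25 mm above the red cap for 2.4 s, then shut the lid fully; the flask, tape and forceps look unmoved, and I saw no sign of touching a vial.

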